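Reset the potting line at its key switch

ROBOT

A 7-joint arm with a two-finger parallel gripper is mounted at the origin on the work surface. World frame = base frame: x ahead of the robot, y to its left, z up, the work surface at z = 0. Lengths are in m, angles in rad, forces in N, time in s.
With the tool pointing down it reaches from about 0.425 to 0.95 m from the base axis. Payload 4.7 kg.
Tool frame: the origin (TCP) lies midway between the tips of the shut fingers; the grasp point (between the pads) lies env.grip_depth behind it (env.grip_depth is the distance from the TCP to the grasp point, in m); y points along the fingers, z is the direction in which the jaws open and shut, and the axes are right-handed (so a half turn about y gives the same grasp; the last joint's range is limited). The gripper opens to 85 mm and grips with 20 to 120 N. Pads are 22 mm wide; open, the fingers measure 114 mm over their backs; the gripper's body (76 mm by 85 mm) begins 54 mm behind the grasp point. The pads swing forward as they close: fully open they stand 13 mm farther back than shut.
Start: joints at [-1.142, 0.469, -0.049, 1.532, 0.024, 1.141, -0.082], TCP at [0.298, 0.606, 0.231] pointing down, gripper open.
Joint ranges: [-2.59, 2.59], [-0.33, 1.99], [-1.39, 1.29], [0.1, 2.45], [-1.04, 4.18], [0.21, 1.99], [-2.66, 2.66]. Speed limits (rad/s): [2.57, 2.57, 3.14, 3.14, 3.14, 3.14, 3.14].

INTERFACE

Orientations are given as a unit quaternion [x, y, z, w].
In Python, from bench import env gives the robot as it stands.
- The arm moves only by the shell command python3 -m handwheel 'ROWS' [OPENING]. ROWS is JSON, a list of rows, each an object of numbers: "dx", "dy", "dz": the shift along the tool's x, y, z in mm; "wx", "wy", "wz": the turn, a rotation vector about the tool's x, y, z in degrees. In form: [{"dx": .., "dy": .., "dz": .., "wx": .., "wy": .., "wz": ..}, ...]. A call has 1 to 10 rows; each row shifts and turns the pose as measured when the row begins, along the tool's axes as they then stand; what a row does not reach is not made up. A row lasts 1/12 s, in which the tool goes at most 41.7 mm and 7.16 degrees, less where a joint would pass 70% of its speed; a pose out of reach is approached as far as the arm can. A call is refused whole if a number of a shift passes 41.7 or a number of a turn 7.16, either way. A call with a gripper value outside its range is refused whole. OPENING is the opening, from -1 (shut) to 1 (fully open), so that 0 is half open, set as the call begins (- or left out, the last holds). The fingers move at their own pace and stop on an object; the grip force is fixed at half the most. Time passes only in rows, so rows that do not move let the fingers close. It gives the time, the measured TCP pose, the force and the opening at its end, in the units of the state.
- env.state(): the state, without advancing time (a new reading comes with each control period).
- env.snapshot(name): name is "scene" or "top" or "wrist"; returns a dict with "pixels" (400x640x3 uint8, red, green, blue), "range_z" (400x640 float32, m along the optical axis (not along the pixel's ray), 0 where there is no reading), "fx", "fy", "cx", "cy" (pixels), "k1" (the pictures are not rectified: a ray, as slopes to the right and down, at radius r is drawn at 1 + k1 r^2 times it, then the intrinsics apply), "cam_to_world" (4x4, takes a point from camera to world coordinates). Camera axes: x right, y up, looking along -z (the intrinsics and any distortion apply to the point x, -y, -z); pixel columns grow to the right and rows downward; lengths in m; the calibration is good to about 2 mm. A picture is of the moment at which its call begins.
- env.sign_off(): hands the job in, once; it reports no verdict.
The state is a dict: "clock": time; "qpos": joint angles; "qd": joint speeds; "tau": joint torques, N m; "eef_pos": TCP position; "tool_rot": TCP orientation; "force": force on the tool from outside, world axes, zero at the start; "torque": the same for the moment, N m; "width": opening from 0.0 (shut) to 1.0 (fully open).
Only numpy, scipy, OpenCV 4.12 (cv2) and the standard library are available. Lean on these libraries where they do the work, as an engineer would, in place of code of your own. Each camera call takes 0.05 s, during which the arm holds its last target. There are 200 camera calls.

TASK

Reset the potting line at the yellow key switch: turn its yellow key clockwise as far as it goes, turn it back to where it stood (the only position where it comes out), draw it out and leave it in the shallow white key tray. Leave the blue key alone.

Things in the scene. Friction and masses are not known exactly. Their poses are not given: they have to be found in the camera images.
- yellow_key_bow (a point): Centre of the yellow plastic bow (head) of the loose key (about 35 g) upright in the yellow switch: 30 mm wide (x), 10 thick (y: grip across this), 32 tall (z up). Below it a 6 mm stem, then a 16 x 5 x 13 mm bit; the foot is 52 mm below this point. At the start this point is on the lock's vertical axis, 28 mm above the switch's top, 88 above the bench. 1 mm, 5 degrees of play.
- yellow_lock (a joint): Lock cylinder of the yellow switch (fixed box, 80 x 80 x 60 mm high), rad: 0 at home (the start), grows as the key turns clockwise seen from above, hard stop at 1.4. Light friction (0.03 N m), no spring, stays where left; may lag the key by 5 degrees. The key lifts straight out (free after 30 mm) only within 10 degrees of home; else a cover holds it in.
- key_tray_in (a point): Centre of the inner floor of the fixed shallow white tray for keys, 4 mm above the bench: inside 132 (x) x 152 (y) mm, walls 4 mm thick, rim 25 mm above the bench, axes along its sides.
- blue_key_bow (a point): Centre of the bow of the blue-headed key, of the same shape, in the same kind of switch but blue: a bystander, leave it alone.
Things that resemble listed ones, but are neither listed nor needed, are in the scene too. Of the things shaped like the part that bears yellow_key_bow, the yellow one is meant. Of the things shaped like the part that bears key_tray_in, the white one is meant.

How it is judged:
On the way, in this order (a step that is already met when the one before it is completed fails the run):
1. the yellow key is turned clockwise to its stop (lock beyond 1.15 rad, about 65 of its 80 degrees) (value of joint yellow_lock above 1.15 rad), for 0.1 s.
2. the yellow key is turned back (lock within 0.25 rad of home) and drawn out (value of joint yellow_lock below 0.25 rad and distance of yellow_key_bow from where it was at the start of the episode above 0.04 m), for 0.1 s.
At the end, for the whole second after the job is handed in: The yellow key lies (or stands) at rest in the white key tray, the centre of its bow between the tray's walls and less than 70 mm above the bench, and the yellow lock is back within 0.25 rad (14 degrees) of home (value of joint yellow_lock below 0.25 rad and x of yellow_key_bow in the frame of key_tray_in between -0.068 and 0.068 m and y of yellow_key_bow in the frame of key_tray_in between -0.078 and 0.078 m and height (world z) of yellow_key_bow below 0.07 m and velocity of joint yellow_lock below 0.1 rad/s and linear speed of yellow_key below 0.03 m/s); the robot touches nothing.
It fails at once if the blue key is disturbed (its bow moved more than 12 mm) (distance of blue_key_bow from where it was at the start of the episode above 0.012 m).
It also fails if it takes over 54 s, if anything falls off the work surface, if the arm or the gripper's body presses on something with over 40 N, if the wrist force passes 120 N, or if a joint passes its speed limit or range.

## Working session

There is one attempt and no reset: what is moved stays moved. The work goes in short steps, Python scripts to look and compute and a shell command to move; the robot and the scene stay as the last step left them, time stands still between calls to the robot, and variables do not carry over. Pictures are saved under pics/ and viewed, about 8 in all and at most 12, crops included, and the job is handed in when it is done.

```bash
mkdir -p pics; ls; cat > h.py <<'E'
import numpy as np, cv2
from bench import env
from scipy.spatial.transform import Rotation as R
def cloud(s):
    v,u=np.mgrid[0:400,0:640].astype(np.float64)
    K=np.array([[s['fx'],0,s['cx']],[0,s['fy'],s['cy']],[0,0,1.]])
    p=cv2.undistortPoints(np.stack([u.ravel(),v.ravel()],1)[:,None],K,np.array([s['k1'],0,0,0.]))[:,0].reshape(400,640,2)
    z=s['range_z']; P=np.stack([p[...,0]*z,-p[...,1]*z,-z,np.ones_like(z)],-1)
    return (P@np.array(s['cam_to_world']).T)[...,:3]
E
python3 - <<'E'
from h import *
for n in ("top","scene"):
    s=env.snapshot(n); cv2.imwrite(f"pics/{n}.png",s['pixels'][...,::-1]); np.save(n+"_cloud.npy",cloud(s)); np.save(n+"_px.npy",s['pixels'])
    print(n,s['k1'],s['fx'],np.round(s['cam_to_world'],3).tolist())
st=env.state(); print(st, R.from_quat(st['tool_rot']).as_matrix().round(3), env.grip_depth)
E
```

```text
pics
top -0.058397880197047135 371.53343308364407 [[0.017, 0.991, -0.132, 0.359], [-0.999, 0.011, -0.044, -0.035], [-0.042, 0.132, 0.99, 0.916], [0.0, 0.0, 0.0, 1.0]]
scene -0.06988618366190393 369.4111555027694 [[-0.769, -0.374, 0.519, 0.872], [0.639, -0.434, 0.635, 0.485], [-0.012, 0.82, 0.573, 0.536], [0.0, 0.0, 0.0, 1.0]]
{'clock': 0.1, 'qpos': array([-1.14191952,  0.4693799 , -0.04859889,  1.53356151,  0.02406638,
        1.14098141, -0.08231579]), 'qd': array([ 0.00067582, -0.0012373 , -0.00065581, -0.00341378,  0.00229735,
       -0.00146699, -0.00070393]), 'tau': array([ 1.00022418e-03, -5.11518681e+01, -4.64455085e-02, -2.38393039e+01,
        1.09080953e-02,  4.29269567e-03,  1.06666479e-05]), 'eef_pos': array([0.29806878, 0.60505066, 0.23035896]), 'tool_rot': array([ 0.68926826, -0.16056887,  0.16030741, -0.68806136]), 'force': array([-0.3865928 , -0.64744598, -0.18510891]), 'torque': array([ 0.00399215, -0.00345209,  0.02016469]), 'width': 0.9970734693565504} [[ 0.897 -0.001  0.442]
 [-0.442 -0.002  0.897]
 [ 0.    -1.    -0.002]] 0.0187
```

View pics/top.png

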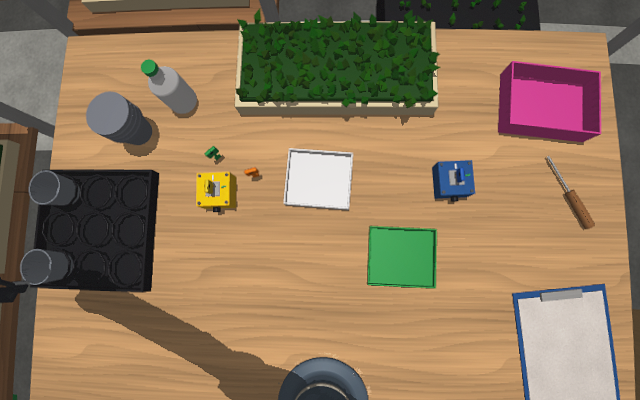

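View pics/scene.png

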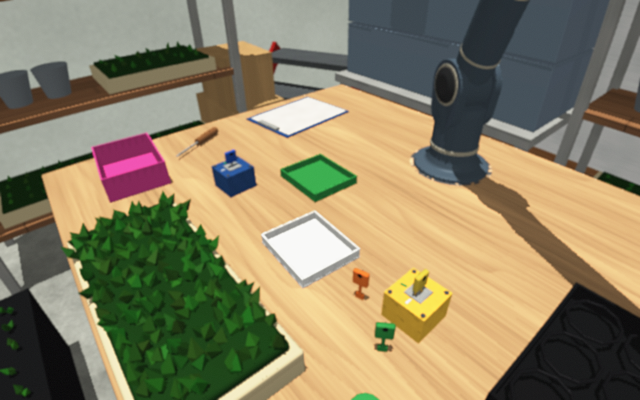

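The top view shows the yellow switch and key at (215,190), the blue one at (454,180), the white tray at (319,180), a green look-alike tray at (402,257), and loose green and orange keys at (213,153) and (251,172). The yellow key upright in the yellow box and the white tray fit the description. Next I measure them and confirm in a crop.

```bash
python3 - <<'E'
from h import *
out=[]
for n,(x0,y0,x1,y1) in {"top":(160,120,290,230),"scene":(330,240,480,360)}.items():
    P=np.load(n+"_cloud.npy"); px=np.load(n+"_px.npy")
    hsv=cv2.cvtColor(px,cv2.COLOR_RGB2HSV); 
    yel=(hsv[...,0]>20)&(hsv[...,0]<34)&(hsv[...,1]>170)&(hsv[...,2]>60)
    box=np.zeros_like(yel); box[y0:y1,x0:x1]=1
    z=P[...,2]
    top=yel&box&(abs(z-.06)<.006); q=P[top]
    r=cv2.minAreaRect((q[:,:2]*1000).astype(np.float32)); print(n,"switch top",q[:,2].mean(),r)
    bow=yel&box&(z>.07)&(z<.12); b=P[bow]; 
    print("bow n",bow.sum(),b.mean(0),b.min(0),b.max(0), cv2.minAreaRect((b[:,:2]*1000).astype(np.float32)))
    t=yel&box&(z>.098); print("bow top",P[t].mean(0) if t.any() else None, cv2.minAreaRect((P[t][:,:2]*1000).astype(np.float32)) if t.any() else None)
    w=(hsv[...,1]<40)&(hsv[...,2]>140)&(z>-.01)&(z<.04)&(P[...,0]>.3)&(P[...,0]<.75)&(abs(P[...,1])<.3)
    nl,l,st,c=cv2.connectedComponentsWithStats(w.astype(np.uint8)); i=1+st[1:,4].argmax()
    q=P[l==i]; print("tray",st[i],np.median(q,0),cv2.minAreaRect((q[:,:2]*1000).astype(np.float32)))
    c=cv2.resize(px[y0:y1,x0:x1],None,fx=4,fy=4,interpolation=cv2.INTER_CUBIC)[:440]; out.append(cv2.resize(c,(400,int(c.shape[0]*400/c.shape[1]))))
h=min(o.shape[0] for o in out); cv2.imwrite("pics/crop.png",np.hstack([o[:h] for o in out])[...,::-1])
# other tall objects near
P=np.load("top_cloud.npy")
for n,(x0,y0,x1,y1) in dict(green=(202,143,225,163),orange=(242,163,262,180)).items():
    q=P[y0:y1,x0:x1].reshape(-1,3); q=q[q[:,2]>.02]; print(n,q.mean(0),q.min(0),q.max(0))
E
```

```text
top switch top 0.0600624839273756 ((499.5574645996094, 269.1528625488281), (78.58635711669922, 82.80036926269531), 2.8845582008361816)
bow n 97 [0.49886685 0.26682679 0.09631124] [0.48556731 0.2626158  0.07441897] [0.51493577 0.27479297 0.10760962] ((500.088623046875, 268.8880310058594), (29.00460433959961, 11.218574523925781), 5.087109088897705)
bow top [0.4852764  0.23907349 0.18204515] ((425.70501708984375, 123.33387756347656), (342.00677490234375, 24.97993278503418), 62.9882698059082)
tray [ 284  148   69   61 3510] [0.53501716 0.02024136 0.00425692] ((535.1361083984375, 19.67431640625), (160.97076416015625, 139.5806884765625), 86.1515121459961)
scene switch top 0.05914349691797186 ((501.6704406738281, 272.07666015625), (78.52799987792969, 79.67081451416016), 1.5256942510604858)
bow n 197 [0.50412326 0.27281179 0.09412863] [0.48542703 0.26530207 0.07444699] [0.51544034 0.27580041 0.10540892] ((500.52783203125, 270.3580627441406), (29.773122787475586, 10.233711242675781), 3.324671983718872)
bow top [0.52370572 0.28308134 0.12596675] ((684.85791015625, 371.3814392089844), (438.25592041015625, 17.922727584838867), 28.866239547729492)
tray [ 261  211   99   76 4268] [0.53417111 0.02370398 0.00497084] ((524.365478515625, 8.495681762695312), (190.7405242919922, 160.04132080078125), 86.0003890991211)
green [0.58259031 0.26989938 0.0806283 ] [ 0.35916738 -0.03468796  0.02144235] [0.60201789 0.29277401 0.91555499]
orange [0.54283193 0.17624139 0.05976215] [0.53617633 0.16308029 0.02094067] [0.55139591 0.19079308 0.0718675 ]
```

View pics/crop.png

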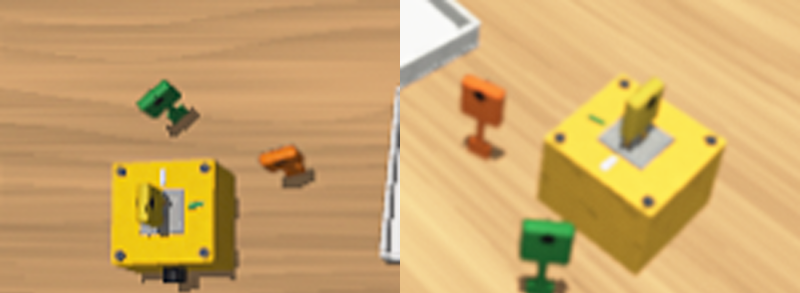

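Confirmed: the yellow key stands upright in the yellow switch, with its bow at about (0.500, 0.270) and its broad side along x, turned about 3.5°. The tray centre is about (0.535, 0.020). I'll turn the tool and lift first.

```bash
cat > s.py <<'E'
from h import *
import sys
# prints tool-frame shift (mm) to a world target x y z and turn wy (deg) to jaw azimuth
st=env.state(); M=R.from_quat(st['tool_rot']).as_matrix(); p=st['eef_pos']
az=np.degrees(np.arctan2(M[1,2],M[0,2]))
print("t",round(st['clock'],2),"p",(p*1000).round(1),"az",az.round(2),"tooly",M[:,1].round(3),"F",np.round(st['force'],1),"T",np.round(st['torque'],2),"w",round(st['width'],3),"q7",st['qpos'][6].round(2))
if len(sys.argv)>3:
    d=M.T@(np.array(list(map(float,sys.argv[1:4])))-p*1000); print("d",d.round(1), "wy",(az-float(sys.argv[4])).round(1) if len(sys.argv)>4 else "")
E
python3 -m handwheel '[{"dy":-10,"wy":-6},{"dy":-10,"wy":-6},{"dy":-10,"wy":-6},{"wy":-6},{"wy":-6},{"wy":-2}]' 0
python3 s.py 500 270 200 93.5
python3 - <<'E'
from h import *
P=np.load("top_cloud.npy").reshape(-1,3)
q=P[(P[:,0]>.2)&(P[:,0]<.65)&(P[:,1]>.15)&(P[:,1]<.65)&(P[:,2]<.4)]
print([(np.round(a,2), q[(abs(q[:,1]-a)<.03)][:,2].max().round(3)) for a in np.arange(.2,.65,.06)])
E
```

```text
t 0.1 p [298.1 605.1 230.4] az 63.77 tooly [-0.001 -0.002 -1.   ] F [-0.4 -0.6 -0.2] T [ 0.   -0.    0.02] w 0.997 q7 -0.08
d [ 329.2   30.7 -211.3] wy -29.7
[(np.float64(0.2), np.float64(0.072)), (np.float64(0.26), np.float64(0.108)), (np.float64(0.32), np.float64(0.067)), (np.float64(0.38), np.float64(0.006)), (np.float64(0.44), np.float64(0.145)), (np.float64(0.5), np.float64(0.146)), (np.float64(0.56), np.float64(0.329)), (np.float64(0.62), np.float64(0.094))]schema error: expected keys dx, dy, dz, wx, wy, wz
```

All six keys are required in each row.

```bash
python3 -m handwheel '[{"dx":0,"dy":-10,"dz":0,"wx":0,"wy":-6,"wz":0},{"dx":0,"dy":-10,"dz":0,"wx":0,"wy":-6,"wz":0},{"dx":0,"dy":-10,"dz":0,"wx":0,"wy":-6,"wz":0},{"dx":0,"dy":0,"dz":0,"wx":0,"wy":-6,"wz":0},{"dx":0,"dy":0,"dz":0,"wx":0,"wy":-6,"wz":0},{"dx":0,"dy":0,"dz":0,"wx":0,"wy":-2,"wz":0}]' 0
python3 s.py 500 270 200 93.5
```

```text
clock: 0.6
eef_pos: [0.297, 0.6031, 0.2573]
tool_rot: [0.709, 0.044, -0.047, -0.702]
force: [0.6, -0.5, -0.0]
width: 0.498
t 0.6 p [297.  603.1 257.3] az 97.35 tooly [-0.004 -0.01  -1.   ] F [ 0.6 -0.5 -0. ] T [-0.03 -0.04  0.01] w 0.498 q7 0.46
d [ 159.    59.9 -355.8] wy 3.9
```

```bash
python3 -m handwheel '[{"dx":16,"dy":2,"dz":-35,"wx":0,"wy":2,"wz":0},{"dx":16,"dy":2,"dz":-35,"wx":0,"wy":1,"wz":0},{"dx":16,"dy":2,"dz":-35,"wx":0,"wy":0,"wz":0},{"dx":16,"dy":2,"dz":-35,"wx":0,"wy":0,"wz":0},{"dx":16,"dy":2,"dz":-35,"wx":0,"wy":0,"wz":0},{"dx":16,"dy":2,"dz":-35,"wx":0,"wy":0,"wz":0},{"dx":16,"dy":2,"dz":-35,"wx":0,"wy":0,"wz":0},{"dx":16,"dy":2,"dz":-35,"wx":0,"wy":0,"wz":0},{"dx":16,"dy":2,"dz":-35,"wx":0,"wy":0,"wz":0},{"dx":0,"dy":0,"dz":0,"wx":0,"wy":0,"wz":0}]' 0 >/dev/null
python3 s.py 500 270 180 93.5
```

```text
t 1.43 p [469.5 288.8 233.5] az 94.8 tooly [-0.013 -0.014 -1.   ] F [-0.1 -1.8 -0.2] T [-0.05 -0.01 -0.08] w 0.5 q7 1.01
d [ 29.6  53.3 -20.6] wy 1.3
```

```bash
cat >> s.py <<'E'
w=np.degrees(M.T@np.cross(M[:,1],[0,0,-1.])); print("tilt fix wx,wz",w[0].round(2),w[2].round(2))
E
python3 -m handwheel '[{"dx":10,"dy":10,"dz":-7,"wx":0.4,"wy":1,"wz":-0.4},{"dx":10,"dy":10,"dz":-7,"wx":0.4,"wy":0.4,"wz":-0.4},{"dx":10,"dy":10,"dz":-7,"wx":0,"wy":0,"wz":0},{"dx":0,"dy":10,"dz":0,"wx":0,"wy":0,"wz":0},{"dx":0,"dy":5,"dz":0,"wx":0,"wy":0,"wz":0},{"dx":0,"dy":0,"dz":0,"wx":0,"wy":0,"wz":0}]' 0 >/dev/null
python3 s.py 500 270 130 93.5
python3 - <<'E'
from h import *
s=env.snapshot("wrist"); P=cloud(s); np.save("w.npy",P)
px=s['pixels']; hsv=cv2.cvtColor(px,cv2.COLOR_RGB2HSV)
m=(hsv[...,0]>18)&(hsv[...,0]<34)&(hsv[...,1]>150)
for a,b in((.054,.066),(.07,.112),(.098,.112)):
    q=P[m&(P[...,2]>a)&(P[...,2]<b)]
    if len(q)>5: print(a,len(q),q.mean(0).round(4),cv2.minAreaRect((q[:,:2]*1000).astype(np.float32)))
cv2.imwrite("pics/w1.png",px[...,::-1])
E
```

```text
t 1.93 p [502.5 265.2 184.6] az 92.92 tooly [-0.002 -0.001 -1.   ] F [ 0.1 -0.5 -0.2] T [ 0.03  0.02 -0.04] w 0.502 q7 1.05
d [-2.2 54.6  5. ] wy -0.6
tilt fix wx,wz 0.04 -0.1
0.054 5460 [0.4955 0.2695 0.0592] ((498.58837890625, 269.5100402832031), (79.7651138305664, 80.32649230957031), 2.730273723602295)
0.07 483 [0.4955 0.2691 0.1008] ((498.12786865234375, 269.0743103027344), (30.222854614257812, 9.372840881347656), 3.6400692462921143)
0.098 430 [0.497  0.2692 0.1025] ((498.1313171386719, 269.07452392578125), (30.2159366607666, 9.372840881347656), 3.6400694847106934)
```

View pics/w1.png

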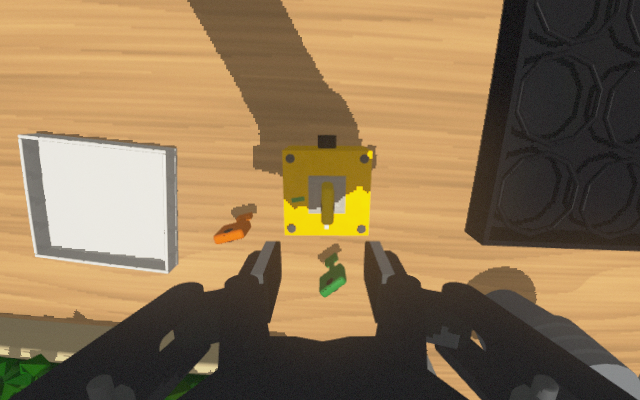

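The wrist view shows the yellow key at about (327,200) between the open fingers, which agrees at (0.499, 0.2695) and 3°. I'll descend.

```bash
python3 -m handwheel '[{"dx":-1.5,"dy":15,"dz":2,"wx":0,"wy":0,"wz":0},{"dx":-1,"dy":15,"dz":2,"wx":0,"wy":0,"wz":0},{"dx":0,"dy":15,"dz":0,"wx":0,"wy":0,"wz":0},{"dx":0,"dy":15,"dz":0,"wx":0,"wy":0,"wz":0},{"dx":0,"dy":15,"dz":0,"wx":0,"wy":0,"wz":0},{"dx":0,"dy":10,"dz":0,"wx":0,"wy":0,"wz":0},{"dx":0,"dy":0,"dz":0,"wx":0,"wy":0,"wz":0}]' 0 >/dev/null
python3 s.py 499.3 269.5 73 93
```

```text
t 2.57 p [497.5 279.4 100.5] az 93.69 tooly [ 0.003  0.007 -1.   ] F [-0.3  0.4  0.1] T [0.01 0.11 0.01] w 0.499 q7 1.03
d [  1.1  27.4 -10.2] wy 0.7
tilt fix wx,wz -0.4 0.2
```

```bash
python3 -m handwheel '[{"dx":1,"dy":0,"dz":-10,"wx":-0.4,"wy":0.7,"wz":0},{"dx":0,"dy":0,"dz":0,"wx":0,"wy":0,"wz":0}]' 0 >/dev/null
python3 s.py 499.3 269.5 73 93
python3 -m handwheel '[{"dx":0,"dy":0,"dz":0,"wx":0,"wy":0,"wz":0}]' 0 >/dev/null
python3 s.py 499.3 269.5 73 93
```

```text
t 2.73 p [498.9 270.2 101. ] az 93.08 tooly [ 0.004  0.    -1.   ] F [ 0.4 -0.6 -0.6] T [-0.05 -0.01  0.01] w 0.498 q7 1.03
d [ 0.3 28.  -0.7] wy 0.1
tilt fix wx,wz 0.0 0.2
t 2.82 p [499.3 270.5 101.9] az 93.06 tooly [ 0.005  0.001 -1.   ] F [ 0.3 -0.2  0.4] T [-0.02 -0.01 -0.02] w 0.496 q7 1.03
d [-0.2 28.9 -1. ] wy 0.1
tilt fix wx,wz -0.04 0.27
```

```bash
python3 -m handwheel '[{"dx":0,"dy":8,"dz":-0.5,"wx":0,"wy":0,"wz":0.2},{"dx":0,"dy":8,"dz":0,"wx":0,"wy":0,"wz":0},{"dx":0,"dy":8,"dz":0,"wx":0,"wy":0,"wz":0},{"dx":0,"dy":4,"dz":0,"wx":0,"wy":0,"wz":0},{"dx":0,"dy":0,"dz":0,"wx":0,"wy":0,"wz":0},{"dx":0,"dy":0,"dz":0,"wx":0,"wy":0,"wz":0}]' 0 >/dev/null
python3 s.py 499.3 269.5 73 93
```

```text
t 3.32 p [500.9 270.1  73. ] az 92.99 tooly [ 0.004  0.003 -1.   ] F [ 0.2  0.2 -0.7] T [-0.02 -0.01 -0.  ] w 0.497 q7 1.03
d [-1.6 -0.  -0.5] wy -0.0
tilt fix wx,wz -0.14 0.25
```

```bash
python3 -m handwheel '[{"dx":-1.5,"dy":0,"dz":-0.5,"wx":-0.1,"wy":0,"wz":0.2},{"dx":0,"dy":0,"dz":0,"wx":0,"wy":0,"wz":0},{"dx":0,"dy":0,"dz":0,"wx":0,"wy":0,"wz":0}]' 0 >/dev/null
python3 s.py 499.3 269.5 73 93
python3 -m handwheel '[{"dx":0,"dy":0,"dz":0,"wx":0,"wy":0,"wz":0},{"dx":0,"dy":0,"dz":0,"wx":0,"wy":0,"wz":0},{"dx":0,"dy":0,"dz":0,"wx":0,"wy":0,"wz":0},{"dx":0,"dy":0,"dz":0,"wx":0,"wy":0,"wz":0},{"dx":0,"dy":0,"dz":0,"wx":0,"wy":0,"wz":0},{"dx":0,"dy":0,"dz":0,"wx":0,"wy":0,"wz":0}]' -1 >/dev/null
python3 s.py 499.3 269.5 73 93
```

```text
t 3.57 p [499.2 269.6  72.8] az 93.0 tooly [ 0.     0.001 -1.   ] F [0.8 0.  0.3] T [-0.02  0.04  0.01] w 0.497 q7 1.03
d [ 0.1 -0.2 -0.1] wy -0.0
tilt fix wx,wz -0.03 0.01
t 4.07 p [499.6 269.4  73.7] az 92.99 tooly [ 0.001  0.001 -1.   ] F [ 0.5 -0.2 -0.2] T [-0.1  -0.05 -0.01] w 0.101 q7 1.03
d [-0.3  0.7  0.1] wy -0.0
tilt fix wx,wz -0.04 0.09
```

The key is gripped at width 0.10 with low forces. I'll turn it clockwise.

```bash
python3 -m handwheel '[{"dx":0,"dy":0,"dz":0,"wx":0,"wy":4,"wz":0},{"dx":0,"dy":0,"dz":0,"wx":0,"wy":4,"wz":0},{"dx":0,"dy":0,"dz":0,"wx":0,"wy":4,"wz":0},{"dx":0,"dy":0,"dz":0,"wx":0,"wy":4,"wz":0},{"dx":0,"dy":0,"dz":0,"wx":0,"wy":4,"wz":0},{"dx":0,"dy":0,"dz":0,"wx":0,"wy":0,"wz":0}]' -1 >/dev/null
python3 s.py 499.5 269.5 73.5 13
```

```text
t 4.57 p [499.6 269.1  73.6] az 72.07 tooly [ 0.001  0.001 -1.   ] F [ 0.2 -1.3 -0.2] T [-0.07 -0.02  0.08] w 0.105 q7 0.73
d [-0.2  0.1  0.4] wy 59.1
tilt fix wx,wz -0.05 0.05
```

```bash
python3 -m handwheel '[{"dx":0,"dy":0,"dz":0.3,"wx":0,"wy":5,"wz":0},{"dx":0,"dy":0,"dz":0,"wx":0,"wy":5,"wz":0},{"dx":0,"dy":0,"dz":0,"wx":0,"wy":5,"wz":0},{"dx":0,"dy":0,"dz":0,"wx":0,"wy":5,"wz":0},{"dx":0,"dy":0,"dz":0,"wx":0,"wy":5,"wz":0},{"dx":0,"dy":0,"dz":0,"wx":0,"wy":5,"wz":0},{"dx":0,"dy":0,"dz":0,"wx":0,"wy":0,"wz":0}]' -1 >/dev/null
python3 s.py 499.5 269.5 73.5 13
```

```text
t 5.15 p [499.6 269.   73.6] az 41.46 tooly [ 0.001 -0.    -1.   ] F [ 0.7  0.7 -0.4] T [-0.14  0.03  0.04] w 0.108 q7 0.28
d [-0.5  0.1  0.3] wy 28.5
tilt fix wx,wz -0.04 0.04
```

```bash
python3 -m handwheel '[{"dx":-0.3,"dy":0,"dz":0.3,"wx":0,"wy":5,"wz":0},{"dx":0,"dy":0,"dz":0,"wx":0,"wy":5,"wz":0},{"dx":0,"dy":0,"dz":0,"wx":0,"wy":5,"wz":0},{"dx":0,"dy":0,"dz":0,"wx":0,"wy":5,"wz":0},{"dx":0,"dy":0,"dz":0,"wx":0,"wy":4,"wz":0},{"dx":0,"dy":0,"dz":0,"wx":0,"wy":0,"wz":0}]' -1 >/dev/null
python3 s.py 499.5 269.5 73.5 13
python3 -m handwheel '[{"dx":0,"dy":0,"dz":0,"wx":0,"wy":3,"wz":0},{"dx":0,"dy":0,"dz":0,"wx":0,"wy":3,"wz":0},{"dx":0,"dy":0,"dz":0,"wx":0,"wy":0,"wz":0}]' -1 >/dev/null
python3 s.py 499.5 269.5 73.5 13
```

```text
t 5.65 p [499.6 268.9  73.6] az 17.65 tooly [ 0.001 -0.001 -1.   ] F [ 0.4 -0.3  0.6] T [-0.12  0.    0.02] w 0.107 q7 -0.06
d [-0.6  0.1  0.1] wy 4.7
tilt fix wx,wz -0.02 0.06
t 5.9 p [499.6 268.9  73.6] az 12.2 tooly [ 0.001 -0.001 -1.   ] F [ 0.2 -0.2 -0.3] T [-0.09  0.05 -0.02] w 0.104 q7 -0.14
d [-0.6  0.1  0. ] wy -0.8
tilt fix wx,wz -0.02 0.07
```

```bash
python3 -m handwheel '[{"dx":0,"dy":0,"dz":0,"wx":0,"wy":3,"wz":0},{"dx":0,"dy":0,"dz":0,"wx":0,"wy":2,"wz":0},{"dx":0,"dy":0,"dz":0,"wx":0,"wy":0,"wz":0}]' -1 >/dev/null
python3 s.py 499.5 269.5 73.5 13
python3 -m handwheel '[{"dx":0,"dy":0,"dz":0,"wx":0,"wy":2,"wz":0},{"dx":0,"dy":0,"dz":0,"wx":0,"wy":2,"wz":0},{"dx":0,"dy":0,"dz":0,"wx":0,"wy":0,"wz":0}]' -1 >/dev/null
python3 s.py 499.5 269.5 73.5 13
python3 - <<'E'
from h import *
s=env.snapshot("scene"); c=s['pixels'][220:360,330:490]; cv2.imwrite("pics/t1.png",cv2.resize(c,None,fx=4,fy=4,interpolation=2)[...,::-1])
E
```

```text
t 6.15 p [499.6 268.8  73.6] az 7.79 tooly [ 0.    -0.001 -1.   ] F [ 0.7 -0.5  0.1] T [-0.11  0.03  0.  ] w 0.109 q7 -0.2
d [-0.7  0.1 -0. ] wy -5.2
tilt fix wx,wz -0.01 0.06
t 6.4 p [499.6 268.8  73.6] az 4.39 tooly [ 0.    -0.001 -1.   ] F [-0.6 -0.7 -0.3] T [-0.17 -0.02  0.12] w 0.108 q7 -0.25
d [-0.7  0.1 -0. ] wy -8.6
tilt fix wx,wz -0.01 0.05
```

View pics/t1.png

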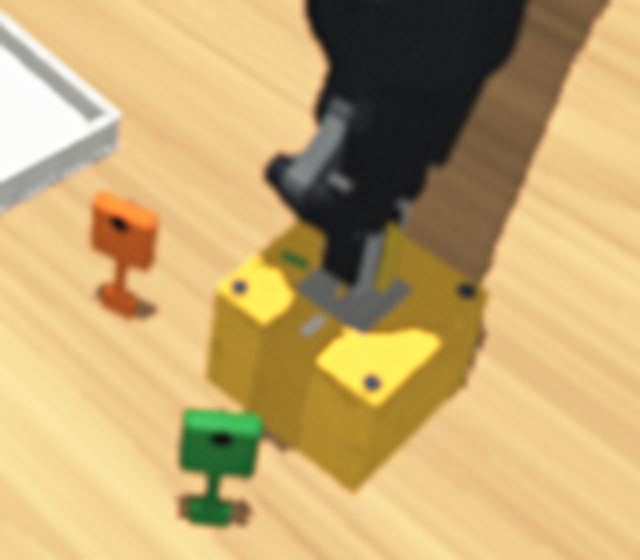

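The crop shows the bow still edge-on between the fingers, so it turned with them, and the torque is rising. One more small push to confirm the stop.

```bash
python3 -m handwheel '[{"dx":0,"dy":0,"dz":0,"wx":0,"wy":3,"wz":0},{"dx":0,"dy":0,"dz":0,"wx":0,"wy":1,"wz":0}]' -1 >/dev/null
python3 s.py 499.5 269.5 73.5 13
python3 -m handwheel '[{"dx":0,"dy":0,"dz":0,"wx":0,"wy":-5,"wz":0},{"dx":0,"dy":0,"dz":0,"wx":0,"wy":-5,"wz":0},{"dx":0,"dy":0,"dz":0,"wx":0,"wy":-5,"wz":0},{"dx":0,"dy":0,"dz":0,"wx":0,"wy":-5,"wz":0},{"dx":0,"dy":0,"dz":0,"wx":0,"wy":-5,"wz":0},{"dx":0,"dy":0,"dz":0,"wx":0,"wy":-5,"wz":0},{"dx":0,"dy":0,"dz":0,"wx":0,"wy":-5,"wz":0},{"dx":0,"dy":0,"dz":0,"wx":0,"wy":-5,"wz":0},{"dx":0,"dy":0,"dz":0,"wx":0,"wy":0,"wz":0}]' -1 >/dev/null
python3 s.py 499.5 269.5 73.5 93
```

```text
t 6.62 p [499.6 268.8  73.6] az 0.8 tooly [ 0.    -0.001 -1.   ] F [ 0.4 -0.8  0. ] T [-0.12 -0.02  0.46] w 0.108 q7 -0.3
d [-0.7  0.1 -0. ] wy -12.2
tilt fix wx,wz -0.01 0.07
t 7.37 p [499.3 269.5  73.5] az 43.76 tooly [-0.     0.001 -1.   ] F [ 0.4 -0.3  0.1] T [-0.07 -0.01 -0.02] w 0.107 q7 0.32
d [0.2 0.  0.2] wy -49.2
tilt fix wx,wz -0.02 -0.03
```

The torque reached 0.46 N m, so that is the hard stop. I'll turn back until the home stop pushes back.

```bash
python3 -m handwheel '[{"dx":0,"dy":0,"dz":0,"wx":0,"wy":-5,"wz":0},{"dx":0,"dy":0,"dz":0,"wx":0,"wy":-5,"wz":0},{"dx":0,"dy":0,"dz":0,"wx":0,"wy":-5,"wz":0},{"dx":0,"dy":0,"dz":0,"wx":0,"wy":-5,"wz":0},{"dx":0,"dy":0,"dz":0,"wx":0,"wy":-5,"wz":0},{"dx":0,"dy":0,"dz":0,"wx":0,"wy":-5,"wz":0},{"dx":0,"dy":0,"dz":0,"wx":0,"wy":-5,"wz":0},{"dx":0,"dy":0,"dz":0,"wx":0,"wy":-5,"wz":0},{"dx":0,"dy":0,"dz":0,"wx":0,"wy":-5,"wz":0},{"dx":0,"dy":0,"dz":0,"wx":0,"wy":0,"wz":0}]' -1 >/dev/null
python3 s.py 499.5 269.5 73.5 93
for i in 1 2; do python3 -m handwheel '[{"dx":0,"dy":0,"dz":0,"wx":0,"wy":-3,"wz":0},{"dx":0,"dy":0,"dz":0,"wx":0,"wy":0,"wz":0}]' -1 >/dev/null
python3 s.py 499.5 269.5 73.5 93; done
```

```text
t 8.2 p [498.9 269.2  73.5] az 90.24 tooly [-0.002  0.002 -1.   ] F [ 0.7 -0.4  0.4] T [ 0.01  0.04 -0.02] w 0.107 q7 1.0
d [ 0.6 -0.   0.3] wy -2.8
tilt fix wx,wz -0.1 -0.11
t 8.37 p [498.9 269.2  73.5] az 92.99 tooly [-0.002  0.002 -1.   ] F [-0.5 -0.4  0.2] T [-0.05  0.01  0.01] w 0.106 q7 1.04
d [ 0.7 -0.   0.3] wy -0.0
tilt fix wx,wz -0.13 -0.12
t 8.53 p [498.9 269.1  73.5] az 95.68 tooly [-0.002  0.002 -1.   ] F [-0.3  0.4  1. ] T [-0.07  0.03 -0.01] w 0.104 q7 1.08
d [ 0.7 -0.   0.3] wy 2.7
tilt fix wx,wz -0.14 -0.13
```

```bash
for i in 1 2; do python3 -m handwheel '[{"dx":0,"dy":0,"dz":0,"wx":0,"wy":-2,"wz":0},{"dx":0,"dy":0,"dz":0,"wx":0,"wy":0,"wz":0}]' -1 >/dev/null
python3 s.py 499.5 269.5 73.5 93; done
```

```text
t 8.7 p [498.8 269.2  73.5] az 97.33 tooly [-0.003  0.002 -1.   ] F [ 0.2 -0.2  0.8] T [-0.07 -0.01 -0.03] w 0.107 q7 1.1
d [ 0.7 -0.   0.2] wy 4.3
tilt fix wx,wz -0.15 -0.13
t 8.87 p [498.9 269.1  73.5] az 99.0 tooly [-0.003  0.002 -1.   ] F [-1.6 -0.2 -0.6] T [-0.06 -0.   -0.04] w 0.105 q7 1.12
d [ 0.7 -0.   0.3] wy 6.0
tilt fix wx,wz -0.14 -0.13
```

```bash
python3 -m handwheel '[{"dx":0.5,"dy":0,"dz":0.2,"wx":0,"wy":2.5,"wz":0},{"dx":0,"dy":-2,"dz":0,"wx":0,"wy":0,"wz":0},{"dx":0,"dy":-3,"dz":0,"wx":0,"wy":0,"wz":0},{"dx":0,"dy":-3,"dz":0,"wx":0,"wy":0,"wz":0}]' -1 >/dev/null
python3 s.py 499.5 269.5 73.5 93
```

```text
t 9.2 p [498.8 269.4  81.3] az 95.97 tooly [-0.004  0.001 -1.   ] F [-0.1  0.  -1.4] T [ 0.04 -0.05  0.  ] w 0.104 q7 1.08
d [0.7 7.8 0. ] wy 3.0
tilt fix wx,wz -0.11 -0.2
```

The key lifted 8 mm freely. I'll keep going.

```bash
python3 -m handwheel '[{"dx":0.4,"dy":-4,"dz":0,"wx":0,"wy":0,"wz":-0.2},{"dx":0,"dy":-4,"dz":0,"wx":0,"wy":0,"wz":0},{"dx":0,"dy":-4,"dz":0,"wx":0,"wy":0,"wz":0},{"dx":0,"dy":-4,"dz":0,"wx":0,"wy":0,"wz":0},{"dx":0,"dy":-4,"dz":0,"wx":0,"wy":0,"wz":0},{"dx":0,"dy":-8,"dz":0,"wx":0,"wy":0,"wz":0},{"dx":0,"dy":-15,"dz":0,"wx":0,"wy":0,"wz":0},{"dx":0,"dy":-20,"dz":0,"wx":0,"wy":0,"wz":0},{"dx":0,"dy":-20,"dz":0,"wx":0,"wy":0,"wz":0},{"dx":0,"dy":0,"dz":0,"wx":0,"wy":0,"wz":0}]' -1 >/dev/null
python3 s.py 535 20 160 93
python3 - <<'E'
from h import *
s=env.snapshot("scene"); c=s['pixels'][160:360,250:490]; cv2.imwrite("pics/l1.png",cv2.resize(c,None,fx=3,fy=3,interpolation=2)[...,::-1])
E
```

```text
t 10.03 p [499.1 269.4 171.9] az 95.94 tooly [ 0.     0.003 -1.   ] F [0.6 0.2 0.5] T [ 0.04 -0.06  0.04] w 0.11 q7 1.09
d [   9.9   11.3 -251.8] wy 2.9
tilt fix wx,wz -0.14 0.04
```

View pics/l1.png

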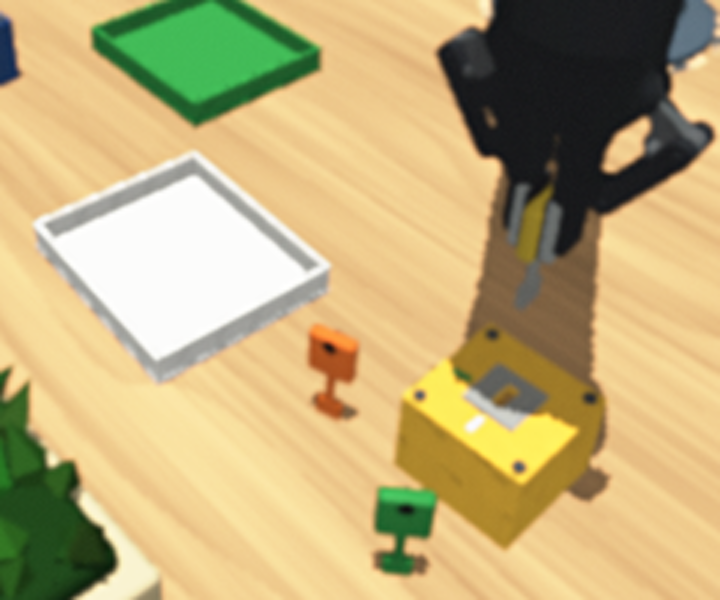

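The key hangs clear in the fingers at about (530,230) in the crop, and the slot in the lock is empty. Now to the white tray.

```bash
python3 -m handwheel '[{"dx":1,"dy":0,"dz":-15,"wx":0,"wy":0,"wz":0},{"dx":1,"dy":0,"dz":-25,"wx":0,"wy":0,"wz":0},{"dx":1,"dy":0,"dz":-30,"wx":0,"wy":0,"wz":0},{"dx":1,"dy":0,"dz":-30,"wx":0,"wy":0,"wz":0},{"dx":1,"dy":0,"dz":-30,"wx":0,"wy":0,"wz":0},{"dx":1,"dy":0,"dz":-30,"wx":0,"wy":0,"wz":0},{"dx":1,"dy":0,"dz":-30,"wx":0,"wy":0,"wz":0},{"dx":1,"dy":0,"dz":-25,"wx":0,"wy":0,"wz":0},{"dx":0,"dy":0,"dz":-10,"wx":0,"wy":0,"wz":0},{"dx":0,"dy":0,"dz":0,"wx":0,"wy":0,"wz":0}]' -1 >/dev/null
python3 s.py 535 20 100 93
```

```text
t 10.92 p [525.9  38.7 163. ] az 96.34 tooly [-0.013  0.001 -1.   ] F [-0.9 -0.2  0.2] T [-0.03 -0.   -0.03] w 0.11 q7 1.55
d [  7.8  62.9 -19.7] wy 3.3
tilt fix wx,wz -0.13 -0.71
```

```bash
python3 -m handwheel '[{"dx":4,"dy":8,"dz":-10,"wx":0,"wy":2,"wz":-0.6},{"dx":4,"dy":15,"dz":-8,"wx":0,"wy":1,"wz":0},{"dx":0,"dy":15,"dz":0,"wx":0,"wy":0,"wz":0},{"dx":0,"dy":15,"dz":0,"wx":0,"wy":0,"wz":0},{"dx":0,"dy":15,"dz":0,"wx":0,"wy":0,"wz":0},{"dx":0,"dy":10,"dz":0,"wx":0,"wy":0,"wz":0},{"dx":0,"dy":10,"dz":0,"wx":0,"wy":0,"wz":0},{"dx":0,"dy":0,"dz":0,"wx":0,"wy":0,"wz":0},{"dx":0,"dy":0,"dz":0,"wx":0,"wy":0,"wz":0}]' -1 >/dev/null
python3 s.py 535 20 45 93
```

```text
t 11.67 p [534.1  36.1  69.1] az 94.01 tooly [-0.004  0.01  -1.   ] F [1.1 0.5 0.2] T [0.04 0.01 0.  ] w 0.107 q7 1.53
d [ -0.1  23.9 -16.3] wy 1.0
tilt fix wx,wz -0.58 -0.22
```

```bash
python3 -m handwheel '[{"dx":0,"dy":0,"dz":-10,"wx":-0.5,"wy":0,"wz":0},{"dx":0,"dy":5,"dz":-6,"wx":0,"wy":0,"wz":0},{"dx":0,"dy":5,"dz":0,"wx":0,"wy":0,"wz":0},{"dx":0,"dy":5,"dz":0,"wx":0,"wy":0,"wz":0},{"dx":0,"dy":4,"dz":0,"wx":0,"wy":0,"wz":0},{"dx":0,"dy":0,"dz":0,"wx":0,"wy":0,"wz":0}]' -1 >/dev/null
python3 s.py 535 20 43 93
python3 -m handwheel '[{"dx":0,"dy":2,"dz":0,"wx":0,"wy":0,"wz":0},{"dx":0,"dy":2,"dz":0,"wx":0,"wy":0,"wz":0},{"dx":0,"dy":0,"dz":0,"wx":0,"wy":0,"wz":0}]' -1 >/dev/null
python3 s.py 535 20 43 93
```

```text
t 12.17 p [537.3  18.6  50.7] az 93.98 tooly [ 0.002  0.001 -1.   ] F [-0.1  0.1 -0.5] T [-0.02  0.02  0.  ] w 0.105 q7 1.56
d [-2.3  7.7  1.6] wy 1.0
tilt fix wx,wz -0.03 0.1
t 12.42 p [537.4  18.5  46.2] az 93.97 tooly [ 0.001  0.001 -1.   ] F [ 0.1  0.4 -0.6] T [-0.02 -0.03 -0.03] w 0.107 q7 1.56
d [-2.3  3.2  1.6] wy 1.0
tilt fix wx,wz -0.04 0.09
```

```bash
python3 -m handwheel '[{"dx":0,"dy":2,"dz":0,"wx":0,"wy":0,"wz":0},{"dx":0,"dy":1,"dz":0,"wx":0,"wy":0,"wz":0},{"dx":0,"dy":0,"dz":0,"wx":0,"wy":0,"wz":0}]' -1 >/dev/null
python3 s.py 535 20 43 93
python3 -m handwheel '[{"dx":0,"dy":0,"dz":0,"wx":0,"wy":0,"wz":0},{"dx":0,"dy":0,"dz":0,"wx":0,"wy":0,"wz":0},{"dx":0,"dy":0,"dz":0,"wx":0,"wy":0,"wz":0},{"dx":0,"dy":0,"dz":0,"wx":0,"wy":0,"wz":0},{"dx":0,"dy":0,"dz":0,"wx":0,"wy":0,"wz":0},{"dx":0,"dy":0,"dz":0,"wx":0,"wy":0,"wz":0}]' -0.1 >/dev/null
python3 s.py 535 20 43 93
python3 -m handwheel '[{"dx":0,"dy":-5,"dz":0,"wx":0,"wy":0,"wz":0},{"dx":0,"dy":-10,"dz":0,"wx":0,"wy":0,"wz":0},{"dx":0,"dy":-10,"dz":0,"wx":0,"wy":0,"wz":0},{"dx":0,"dy":-20,"dz":0,"wx":0,"wy":0,"wz":0},{"dx":0,"dy":-30,"dz":0,"wx":0,"wy":0,"wz":0},{"dx":0,"dy":-30,"dz":0,"wx":0,"wy":0,"wz":0},{"dx":0,"dy":-30,"dz":0,"wx":0,"wy":0,"wz":0},{"dx":0,"dy":-20,"dz":0,"wx":0,"wy":0,"wz":0},{"dx":0,"dy":0,"dz":0,"wx":0,"wy":0,"wz":0},{"dx":0,"dy":0,"dz":0,"wx":0,"wy":0,"wz":0}]' - >/dev/null
python3 s.py
python3 - <<'E'
from h import *
s=env.snapshot("scene"); a=s['pixels'][150:350,200:480]
P=cloud(s); hsv=cv2.cvtColor(s['pixels'],cv2.COLOR_RGB2HSV)
m=(hsv[...,0]>20)&(hsv[...,0]<34)&(hsv[...,1]>150)&(P[...,1]<.12)&(P[...,1]>-.1)&(P[...,2]<.1)&(P[...,2]>.006)&(abs(P[...,0]-.535)<.09)
q=P[m]; print(len(q),q.mean(0),q.min(0),q.max(0)) if len(q) else print("none")
cv2.imwrite("pics/e1.png",cv2.resize(a,None,fx=2.8,fy=2.8,interpolation=2)[...,::-1])
E
```

```text
t 12.67 p [537.6  18.9  43. ] az 94.0 tooly [ 0.002  0.001 -1.   ] F [ 0.4  0.3 -0.5] T [ 0.03  0.03 -0.02] w 0.103 q7 1.56
d [-2.5  0.   1.3] wy 1.0
tilt fix wx,wz -0.05 0.11
t 13.17 p [538.   19.1  43.5] az 94.02 tooly [ 0.003  0.001 -1.   ] F [ 0.4  1.2 -0.7] T [ 0.07 -0.04 -0.01] w 0.454 q7 1.56
d [-3.   0.5  1.1] wy 1.0
tilt fix wx,wz -0.06 0.18
t 14.0 p [537.5  18.7 214.2] az 93.99 tooly [ 0.008  0.002 -1.   ] F [-0.7  0.4  0.3] T [ 0.01 -0.05  0.04] w 0.45 q7 1.55
tilt fix wx,wz -0.08 0.48
138 [0.54075528 0.02551528 0.06056839] [0.52706264 0.02100574 0.04419349] [0.55275908 0.02892908 0.07312392]
```

View pics/e1.png

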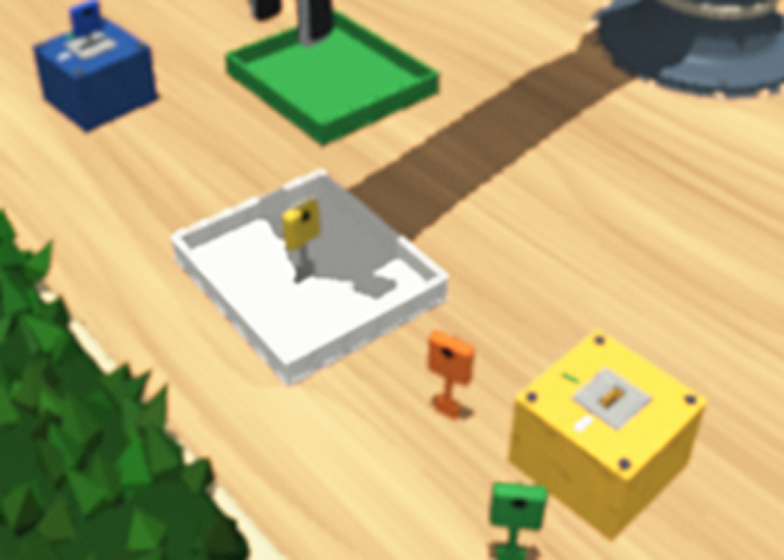

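The key stands upright in the white tray at about (302,235) in the crop, its bow near (0.540, 0.025, 0.057). The lock slot lies along its home direction. I'll let things settle, recheck, and hand in.

```bash
python3 -m handwheel '[{"dx":0,"dy":0,"dz":0,"wx":0,"wy":0,"wz":0},{"dx":0,"dy":0,"dz":0,"wx":0,"wy":0,"wz":0},{"dx":0,"dy":0,"dz":0,"wx":0,"wy":0,"wz":0},{"dx":0,"dy":0,"dz":0,"wx":0,"wy":0,"wz":0},{"dx":0,"dy":0,"dz":0,"wx":0,"wy":0,"wz":0},{"dx":0,"dy":0,"dz":0,"wx":0,"wy":0,"wz":0}]' - >/dev/null
python3 s.py
python3 - <<'E'
from h import *
s=env.snapshot("scene"); P=cloud(s); hsv=cv2.cvtColor(s['pixels'],cv2.COLOR_RGB2HSV)
y=(hsv[...,0]>20)&(hsv[...,0]<34)&(hsv[...,1]>150)
q=P[y&(P[...,1]<.12)&(P[...,1]>-.1)&(P[...,2]<.1)&(P[...,2]>.006)&(abs(P[...,0]-.535)<.09)]; print(len(q),q.mean(0),q.min(0),q.max(0))
# slot: dark, saturated pixels within the grey plate
sl=(hsv[...,1]>90)&(abs(P[...,0]-.4995)<.015)&(abs(P[...,1]-.2695)<.015)&(P[...,2]<.07)
a=P[sl][:,:2]-P[sl][:,:2].mean(0); w,v=np.linalg.eigh(a.T@a); print("slot",len(a),np.degrees(np.arctan2(v[1,1],v[0,1])),np.sqrt(w/len(a)))
E
```

```text
t 14.55 p [534.5  18.4 209.4] az 93.99 tooly [-0.001  0.001 -1.   ] F [1.4 0.5 0.4] T [ 0.03 -0.03 -0.03] w 0.45 q7 1.55
tilt fix wx,wz -0.05 -0.07
142 [0.54017414 0.02656051 0.06014162] [0.52509663 0.02169657 0.04301151] [0.55295581 0.029467   0.0730069 ]
slot 30 169.69118114961736 [0.00138942 0.00424434]
```

The slot reads about -10° against a home of about +3°. That could be oblique-view bias on 30 pixels, but it is too close to the 14° limit to ignore. I'll check from overhead with the wrist camera.

```bash
python3 -m handwheel '[{"dx":-3,"dy":0,"dz":15,"wx":0,"wy":0,"wz":0},{"dx":-3,"dy":0,"dz":25,"wx":0,"wy":0,"wz":0},{"dx":-3,"dy":0,"dz":30,"wx":0,"wy":0,"wz":0},{"dx":-3,"dy":0,"dz":30,"wx":0,"wy":0,"wz":0},{"dx":-3,"dy":0,"dz":30,"wx":0,"wy":0,"wz":0},{"dx":-3,"dy":0,"dz":30,"wx":0,"wy":0,"wz":0},{"dx":-3,"dy":0,"dz":30,"wx":0,"wy":0,"wz":0},{"dx":0,"dy":0,"dz":25,"wx":0,"wy":0,"wz":0},{"dx":0,"dy":0,"dz":10,"wx":0,"wy":0,"wz":0},{"dx":0,"dy":0,"dz":0,"wx":0,"wy":0,"wz":0}]' - >/dev/null
python3 -m handwheel '[{"dx":0,"dy":0,"dz":0,"wx":0,"wy":0,"wz":0},{"dx":0,"dy":0,"dz":0,"wx":0,"wy":0,"wz":0},{"dx":0,"dy":0,"dz":0,"wx":0,"wy":0,"wz":0}]' - >/dev/null
python3 s.py
python3 - <<'E'
from h import *
s=env.snapshot("wrist"); P=cloud(s); px=s['pixels']
m=(abs(P[...,0]-.499)<.045)&(abs(P[...,1]-.2695)<.045)&(P[...,2]<.08)
ys,xs=np.where(m); x0,x1,y0,y1=xs.min(),xs.max(),ys.min(),ys.max(); print(x0,x1,y0,y1)
c=px[y0:y1,x0:x1]; f=500/max(c.shape[:2]); cv2.imwrite("pics/slot.png",cv2.resize(c,None,fx=f,fy=f,interpolation=2)[...,::-1])
hsv=cv2.cvtColor(px,cv2.COLOR_RGB2HSV); np.savez("wr.npz",P=P,px=px)
print("cam",np.array(s['cam_to_world'])[:3,3])
E
```

```text
t 15.68 p [498.3 244.1 206.4] az 93.35 tooly [-0.005 -0.004 -1.   ] F [ 0.3 -0.5  0.3] T [ 0.   -0.   -0.01] w 0.448 q7 1.08
tilt fix wx,wz 0.23 -0.28
305 390 143 232
cam [0.43101328 0.24112188 0.34848718]
```

View pics/slot.png

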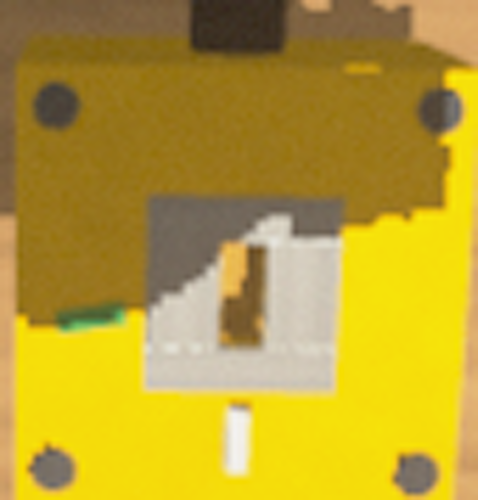

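Seen from directly above, the slot at (242,295) in the crop lines up with the box and the white home mark, so the -10° was view bias. I'm handing in.

```bash
python3 s.py; python3 -c "
from bench import env
print(env.sign_off())"
```

```text
t 15.73 p [498.5 243.7 206.4] az 93.3 tooly [-0.005 -0.004 -1.   ] F [ 0.9 -0.2  0.5] T [-0.04  0.01  0.06] w 0.445 q7 1.08
tilt fix wx,wz 0.24 -0.27
the job is handed in; nothing more can be done
None
```

I turned the yellow key clockwise to its stop, turned it back home, drew it out and left it in the white tray. I handed the job in at 15.7 s of the 54 s allowed; no verdict is reported.

- **Stop:** the tool turned about 92°, and the reaction torque rose to 0.46 N m at the end, which I took as the hard stop.
- **Return and lift:** I turned the tool back to 6° past its starting angle to take up the play, then eased back to 3° past. The key lifted out without resistance, which is only possible within 10° of home.
- **Tray:** the key stands upright near the tray's centre. Its bow is at about (0.540, 0.026) m and about 57 mm up, and it hardly moved between the two pictures I took after releasing it. The gripper was clear of everything at hand-in.
- **Blue key:** the arm never went near it, and it looked untouched in the last scene picture.

**One check disagreed:** in the slanted scene view, the slot seemed about 13° off home, close to the 14° limit. The wrist camera, from nearly overhead, showed it lined up with the box and the white mark, so I put the first reading down to viewing angle. The slot I saw may belong to the fixed cover, not the cylinder, so the free lift is the stronger sign that the lock is home.

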